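# Nudge the order pad square into its corner with the turner

## Task

The order pad belongs square in the inner corner of the blue fence on the table, its long edge against the long leg and a short edge against the short leg. The gripper must not touch the paper: pick up the turner and, holding it, slide the pad home with its blade until it rests against both legs (a gap of up to a centimetre will do). Then lay the turner flat on the table, not touching the pad, and let go.

Things in the scene. Friction and masses are not known exactly. Their poses are not given: they have to be found in the camera images.
- turner_grip (a point): Turner: slotted metal spatula, black handle, 318 x 76 x 24 mm, 80 g, lying flat. Point: on its thin shaft, 16 mm above the table as it lies, where to grip across the shaft. x axis: level, from handle to blade; y across; z up. Along x from here: handle -159 to -34 (24 wide, 1 to 22 mm above the table), shaft -44 to 74 (10 wide, 8 to 24 mm up), blade 68 to 159.
- turner_tip (a point): Middle of the turner blade's straight front edge, 4.5 mm above the table as it lies; 159 mm along x from turner_grip, same axes. Blade: 76 wide, 91 long, straight side edges 38 mm either side of the axis. It is thin: 0 to 5 mm above the table at the sides, 3 to 6 mm at the front, so push with the turner as low as it lay (at most 2 mm higher), else it rides over the pad.
- pad_center (a point): Order pad: a cream rectangular block of paper, 135 x 68 x 9 mm, about 120 g, lying flat and loose on the table near the fence. Point: its centre, 4.5 mm above the table. x axis: along its 135 mm length; y: across its 68 mm width; z: up.
- fence_corner (a point): Fence: an L of blue plastic strips 14 mm thick, 20 high, fixed to the table. Point: inner corner, at table height. Inner faces: long leg (110 mm) from it along +y (about the robot's left), short leg (60 mm) along -x (about toward the robot). The pad starts at -x, +y of it, some 15 mm or more from each leg; home, its centre is at x = -34, y = +68 mm in this frame, length along y.

How it is judged:
On the way, in this order (a step that is already met when the one before it is completed fails the run):
1. the turner is held in the gripper (contact force between the fingers and turner above 1 N), for 0.2 s.
2. the pad lies home in the corner while the turner is still held (x of pad_center in the frame of fence_corner between -0.046 and -0.03 m and y of pad_center in the frame of fence_corner between 0.062 and 0.08 m and angle between the x axis of pad_center and the y axis of fence_corner, either way round below 0.18 rad and contact force between the fingers and turner above 1 N), for 0.1 s.
At the end, for the whole second after the job is handed in: The pad lies flat on the table in the corner, its long edge within about 10 mm of the long leg, a short edge within about 10 mm of the short leg, parallel to them within 10 degrees; the turner lies flat on the table (tilt under 8 degrees), does not touch the pad, and both are at rest (x of pad_center in the frame of fence_corner between -0.046 and -0.03 m and y of pad_center in the frame of fence_corner between 0.062 and 0.08 m and angle between the x axis of pad_center and the y axis of fence_corner, either way round below 0.18 rad and height (world z) of pad_center below 0.01 m and linear speed of each of order_pad, turner below 0.02 m/s and height (world z) of turner_grip below 0.026 m and angle between turner_grip's own z axis and vertical below 0.15 rad and contact force between turner and order_pad below 0.05 N).
It fails at once if the gripper or arm touches the pad (contact force between any of the fingers, the arm and order_pad above 0.5 N).
It fails at once if the pad is lifted off the table (its centre 20 mm up or more) (height (world z) of pad_center above 0.02 m).
It also fails if it takes over 42 s, if anything falls off the work surface, if the arm or the gripper's body presses on something with over 40 N, if the wrist force passes 120 N, or if a joint passes its speed limit or range.

## Robot

A 6-joint arm with a two-finger parallel gripper is mounted at the origin on the work surface; the furniture and walls round the work are solid. World frame = base frame: x ahead of the robot, y to its left, z up, the work surface at z = 0. Lengths are in m, angles in rad, forces in N, time in s.
With the tool pointing down it reaches from about 0.4 to 0.925 m from the base axis. Payload 12.5 kg.
Tool frame: the origin (TCP) lies midway between the tips of the shut fingers; the grasp point (between the pads) lies 19 mm behind it; z points along the fingers, y is the line along which they close (so a half turn about z gives the same grasp; the last joint's range is limited). The gripper opens to 95 mm and grips with 3 to 60 N. Pads are 20 mm wide; open, the fingers measure 119 mm over their backs; the gripper's body (75 mm by 180 mm) begins 59 mm behind the grasp point.
Start: joints at [-1.306, 0.491, 1.559, -0, 1.092, -0.106], TCP at [0.226, -0.583, 0.192] pointing down, gripper open.
Joint ranges: [-3.1, 3.1], [-0.84, 2.19], [0.05, 2.79], [-1.13, 4.28], [0.06, 2.93], [-2.69, 2.69]. Speed limits (rad/s): [2.22, 2.22, 2.79, 3.14, 3.14, 3.14].

## Interface

Orientations are given as a unit quaternion [x, y, z, w].
In Python, from plant import readout, viewer, ticket gives the robot as it stands.
- The arm moves only by the tool step_arm, never from a script. Its argument "rows" is a list of rows, each a list of 6 numbers: the shift along the tool's x, y, z in cm, then the turn, a rotation vector about the tool's x, y, z in rad. A call has exactly 8 rows; each row is the pose to reach, as a shift and turn from the pose commanded when the call began, along the tool's axes at that moment; what a row does not reach only later rows make up. A row lasts 1/10 s, in which the tool goes at most 50 mm and 8.59 degrees, less where a joint would pass 70% of its speed; a pose out of reach is approached as far as the arm can. A call with a gripper value outside its range is refused whole. "grip" is the gripper's target within -1 to 1 (shut at 1, half-way at 0, fully open at -1), set as the call begins (left out, the last holds). The fingers move at their own pace and stop on an object; "newtons" is the grip in N (left out, the last holds). Time passes only in rows, so rows that repeat a pose let the fingers close, or fill a call up. It gives the time, the measured TCP pose, the force, the opening and the grip force at its end, in the units of the state.
- readout.get_obs(): the state, without advancing time (a new reading comes with each control period).
- viewer.camera(name): name is "scene" or "top" or "wrist"; returns (picture, depth): 480x640x3 uint8, red, green, blue; 480x640 float32, m along the optical axis (not along the pixel's ray), 0 where there is no reading.
- viewer.camera_model(name): a dict with "fx", "fy", "cx", "cy" (pixels), "R" (3x3) and "t" (3): a world point X has camera coordinates R X + t. Camera axes: x right, y down, z forward; pixel columns grow to the right and rows downward; lengths in m; the calibration is good to about 2 mm. A picture is of the moment at which its call begins: read the wrist's pose just before it. camera_model takes no time and is no camera call; for the wrist camera it gives the pose at the moment of the call.
- ticket.close_job(): hands the job in; it is judged then, once.
The state is a dict: "time_s": time; "qpos": joint angles; "dq": joint speeds; "effort": joint torques, N m; "tcp_pos": TCP position; "tcp_rot": TCP orientation; "force": force on the tool from outside, world axes, zero at the start; "torque": the same for the moment, N m; "opening": finger opening in m; "finger_force": force on a finger pad.
Only numpy, scipy, OpenCV 4.12 (cv2) and the standard library are available. Lean on these libraries where they do the work, as an engineer would, in place of code of your own. Each camera call takes 0.05 s, during which the arm holds its last target. There are 200 camera calls.

## Working session

There is one attempt and no reset: what is moved stays moved. The work goes in short steps, Python scripts to look and compute and a tool call to move; the robot and the scene stay as the last step left them, time stands still between calls to the robot, and variables do not carry over. Pictures are saved under pics/ and viewed, at most 10 in all, crops included, and the job is handed in when it is done.

Besides the shell and the picture viewer there is one more tool, called after "Emit:" in YAML: its name, and indented under it one key for each argument. step_arm: Moves the arm, as the interface text tells. Its arguments: {"type":"object","properties":{"rows":{"type":"array","items":{"type":"array","items":{"type":"number"}}},"grip":{"type":"number"},"newtons":{"type":"number"}},"required":["rows"]}

```bash
mkdir -p pics; python3 - <<'E'
from plant import readout, viewer
import cv2
p,d=viewer.camera("top"); cv2.imwrite("pics/top.png",p[:,:,::-1])
m=viewer.camera_model("top");print(m)
o=readout.get_obs();print(o["time_s"],o["tcp_pos"],o["tcp_rot"],o["opening"])
E
```

```text
{'fx': 457.4180901579452, 'fy': 457.4180901579452, 'cx': 314.5843460344552, 'cy': 239.2179056959725, 'R': array([[ 0.02804106, -0.99942581,  0.01901962],
       [-0.98697435, -0.03069705, -0.15792186],
       [ 0.15841503, -0.01434358, -0.98726842]]), 't': array([-0.22971873,  0.46218383,  0.82859968])}
0.05 [ 0.22642701 -0.58226065  0.19115163] [ 9.82859337e-01  1.84356185e-01 -5.89045904e-05 -5.62408123e-04] 0.09508670063044002
```

View pics/top.png

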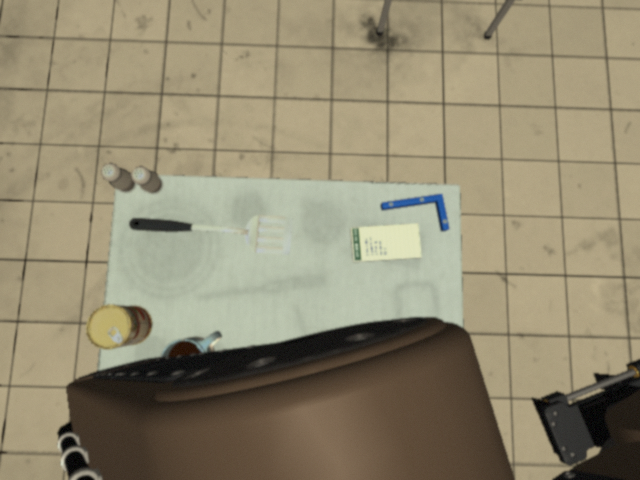

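The view shows the turner at (130..290, 225..240), the pad around (387,242) and the blue L with its corner near (440,203). Next I enlarge the crop.

```bash
python3 - <<'E'
import cv2
p=cv2.imread("pics/top.png")
a=cv2.resize(p[190:275,120:300],None,fx=4.4,fy=3.4*4.4/3.4,interpolation=cv2.INTER_CUBIC)[:300*5//4]
b=cv2.resize(p[190:270,340:460],None,fx=6,fy=6,interpolation=cv2.INTER_CUBIC)
cv2.imwrite("pics/b.png",b);cv2.imwrite("pics/a.png",a);print(a.shape)
E
```

```text
(374, 792, 3)
```

View pics/a.png

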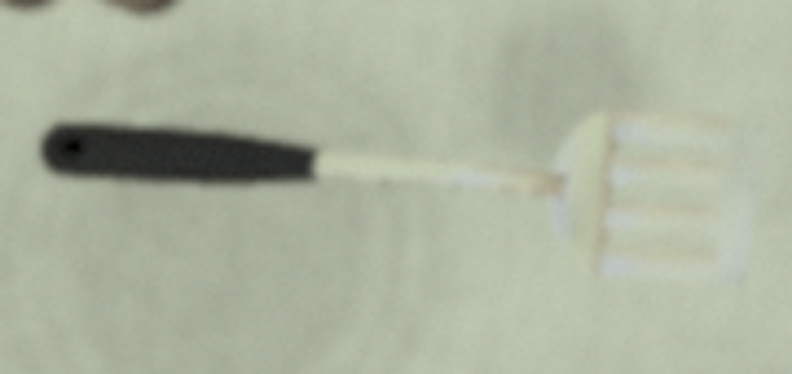

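View pics/b.png

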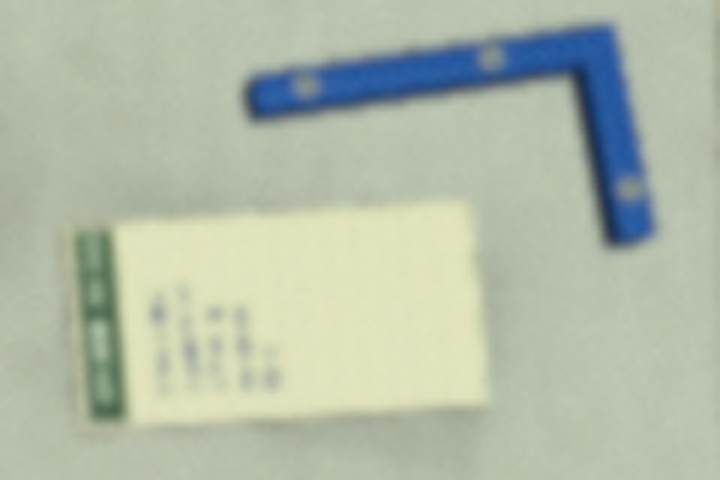

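Pad corners in crop b are about (70,225), (470,203), (490,405) and (90,430). The fence inner corner is about (578,70), with leg ends at (252,118) and (610,243). In crop a the handle end is at (42,148), the shaft meets the handle at (315,165), and the blade front is near (745,197).

```bash
cat > h.py <<'E'
import numpy as np
from plant import readout, viewer
def world(m,u,v,z):
    r=m["R"].T@np.array([(u-m["cx"])/m["fx"],(v-m["cy"])/m["fy"],1]); c=-m["R"].T@m["t"]
    return c+r*(z-c[2])/r[2]
def ang(v): return np.degrees(np.arctan2(v[1],v[0]))
E
python3 - <<'E'
from h import *
np.set_printoptions(precision=4,suppress=True)
m=viewer.camera_model("top")
A=lambda x,y,z:world(m,120+x/4.4,190+y/4.4,z)[:2]
B=lambda x,y,z:world(m,340+x/6,190+y/6,z)[:2]
h,j,s,t=A(42,148,.011),A(315,165,.014),A(555,185,.012),A(745,197,.0045)
print("turner",h,j,s,t,"len",np.linalg.norm(t-h),np.linalg.norm(j-h),ang(t-h),ang(s-j),"grip",h+(t-h)/2)
P=[B(*q,.009) for q in[(70,225),(470,203),(490,405),(90,430)]]
print("pad",P,np.mean(P,0),[np.linalg.norm(P[i]-P[i-1]) for i in range(4)],ang(P[0]-P[1]),ang(P[3]-P[2]))
c,l,e=B(578,70,.02),B(252,118,.02),B(610,243,.02)
print("fence",c,l,e,np.linalg.norm(l-c),np.linalg.norm(e-c),ang(l-c)-90,ang(c-e))
E
```

```text
turner [0.4928 0.1459] [0.4884 0.0241] [ 0.4831 -0.0821] [ 0.4816 -0.1664] len 0.3124832678465476 0.12195454895998847 -92.05462405187697 -92.86463364724126 grip [ 0.4872 -0.0102]
pad [array([ 0.4993, -0.2889]), array([ 0.5108, -0.4211]), array([ 0.4438, -0.4271]), array([ 0.4317, -0.2965])] [ 0.4714 -0.3584] [np.float64(0.06799375536209326), np.float64(0.13270374350593128), np.float64(0.06727031258383132), np.float64(0.1312434802514802)] 95.0027832030149 95.31025218316341
fence [ 0.5543 -0.4545] [ 0.5347 -0.347 ] [ 0.4968 -0.4641] 0.10926178342789639 0.05836123161737253 10.361870234100522 9.5231774890688
```

```bash
python3 - <<'E'
from h import *
import cv2
p,d=viewer.camera("scene"); cv2.imwrite("pics/scene.png",p[:,:,::-1])
p,d=viewer.camera("top"); m=viewer.camera_model("top")
for u,v in [(150,430),(300,400),(430,400),(480,450),(190,350),(300,335)]:
    z=d[v,u]; print(u,v,m["R"].T@(np.array([(u-m["cx"])/m["fx"]*z,(v-m["cy"])/m["fy"]*z,z])-m["t"]))
E
```

```text
150 430 [ 0.29615355 -0.15908686  0.75376084]
300 400 [ 0.30960656 -0.20274146  0.77566719]
430 400 [ 0.30899841 -0.23766606  0.76757589]
480 450 [ 0.29372408 -0.25475524  0.75700413]
190 350 [ 2.59636372e-01 -4.90600689e-05  5.80059667e-02]
300 335 [ 2.88237301e-01 -1.93783974e-01  4.85577644e-06]
```

View pics/scene.png

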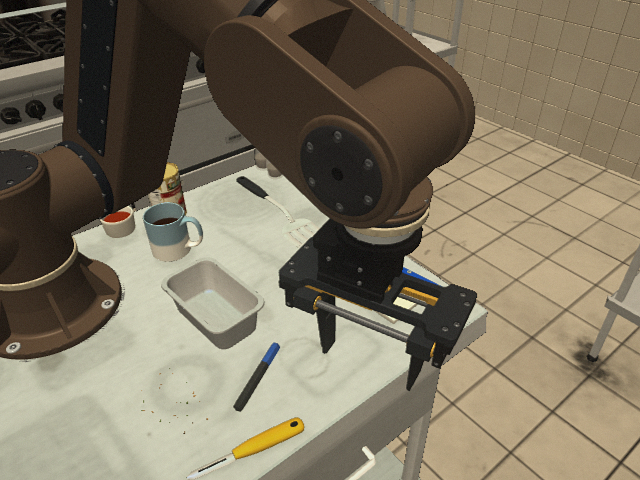

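The large brown shape is the arm itself. The mug and pan sit at x < 0.35, clear of the work.

```bash
cat >> h.py <<'E'
from scipy.spatial.transform import Rotation as Ro
def go(pos,yaw,o=None):
    """row [cm,rad] from current pose to TCP pos, pointing down, tool y at yaw deg"""
    o=o or readout.get_obs(); R=Ro.from_quat(o["tcp_rot"])
    y=np.array([np.cos(np.radians(yaw)),np.sin(np.radians(yaw)),0]); z=np.array([0,0,-1.]); x=np.cross(y,z)
    T=Ro.from_matrix(np.c_[x,y,z])
    print(o["time_s"],np.round(o["tcp_pos"],4),"row",np.round(R.inv().apply(np.array(pos)-o["tcp_pos"])*100,2),np.round((R.inv()*T).as_rotvec(),3))
E
python3 -c "
from h import *
go([.487,-.01,.13],-2.5)"
```

```text
0.15 [ 0.2265 -0.5823  0.1913] row [ 45.02 -43.9    6.17] [-1.000e-03 -1.000e-03 -1.156e+00]
```

Emit:
step_arm:
  rows:
    - [45, -43.9, 0, 0, 0, -1.156]
    - [45, -43.9, 0, 0, 0, -1.156]
    - [45, -43.9, 0, 0, 0, -1.156]
    - [45, -43.9, 0, 0, 0, -1.156]
    - [45, -43.9, 0, 0, 0, -1.156]
    - [45, -43.9, 0, 0, 0, -1.156]
    - [45, -43.9, 0, 0, 0, -1.156]
    - [45, -43.9, 0, 0, 0, -1.156]
  grip: -0.3

```text
time_s: 0.95
tcp_pos: [0.3925, -0.2166, 0.1918]
tcp_rot: [0.721, 0.693, -0.0, 0.0]
force: [0.2, -0.8, 0.3]
opening: 0.0619
finger_force: 0.0
```

```bash
python3 -c "
from h import *
go([.487,-.01,.13],-2.5)"
```

```text
0.95 [ 0.3925 -0.2166  0.1918] row [21.01  8.65  6.18] [0.    0.    0.005]
```

Emit:
step_arm:
  rows:
    - [19, 8, 6, 0, 0, 0]
    - [19, 8, 6, 0, 0, 0]
    - [19, 8, 6, 0, 0, 0]
    - [19, 8, 6, 0, 0, 0]
    - [19, 8, 6, 0, 0, 0]
    - [19, 8, 6, 0, 0, 0]
    - [19, 8, 6, 0, 0, 0]
    - [19, 8, 6, 0, 0, 0]

```text
time_s: 1.75
tcp_pos: [0.4802, -0.0334, 0.1322]
tcp_rot: [0.723, 0.691, 0.0, 0.0]
force: [0.7, 0.2, 0.0]
opening: 0.0615
finger_force: 0.0
```

```bash
python3 - <<'E'
from h import *
import cv2
m=viewer.camera_model("wrist"); p,d=viewer.camera("wrist"); cv2.imwrite("pics/w1.png",p[:,:,::-1])
import pickle; pickle.dump(m,open("w1.pkl","wb"))
go([.487,-.01,.004],-2.5)
E
```

```text
1.8 [ 0.4802 -0.0335  0.1322] row [ 2.38  0.56 12.82] [ 0.001  0.    -0.002]
```

View pics/w1.png

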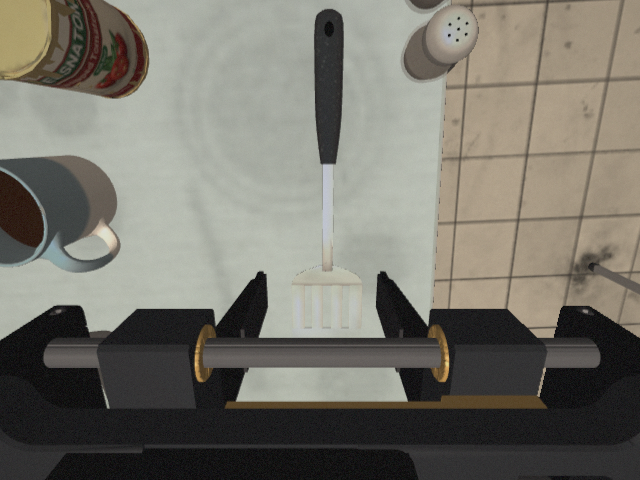

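The wrist view shows the handle end at (328,10), its front at (328,163), the shaft at (327,165..268), and the blade front midpoint at (326,328).

```bash
python3 - <<'E'
from h import *
import pickle; m=pickle.load(open("w1.pkl","rb"))
h=world(m,328.5,10,.011);j=world(m,328,163,.018);s=world(m,327,268,.016);t=world(m,326,328,.0045)
print(h,j,s,t,np.linalg.norm(h-t),ang(t-h),ang(s-j),(h+t)/2)
E
```

```text
[0.49489243 0.14748439 0.011     ] [0.48953988 0.02554591 0.018     ] [ 0.48450292 -0.0778127   0.016     ] [ 0.48052364 -0.15400475  0.0045    ] 0.3019013263362925 -92.72861792138359 -92.78998123627981 [ 0.48770804 -0.00326018  0.00775   ]
```

Emit:
step_arm:
  rows:
    - [1.2, 0.3, 2, 0, 0, 0.004]
    - [2.4, 0.65, 4.5, 0, 0, 0.004]
    - [2.4, 0.65, 7, 0, 0, 0.004]
    - [2.4, 0.65, 9, 0, 0, 0.004]
    - [2.4, 0.65, 11, 0, 0, 0.004]
    - [2.4, 0.65, 12, 0, 0, 0.004]
    - [2.4, 0.65, 12.7, 0, 0, 0.004]
    - [2.4, 0.65, 12.8, 0, 0, 0.004]

```text
time_s: 2.6
tcp_pos: [0.488, -0.009, 0.0036]
tcp_rot: [0.724, 0.69, -0.0, -0.0]
force: [0.9, 0.2, 0.5]
opening: 0.0617
finger_force: 0.0
```

Emit:
step_arm:
  rows:
    - [0, 0, 0, 0, 0, 0]
    - [0, 0, 0, 0, 0, 0]
    - [0, 0, 0, 0, 0, 0]
    - [0, 0, 0, 0, 0, 0]
    - [0, 0, 0, 0, 0, 0]
    - [0, 0, 0, 0, 0, 0]
    - [0, 0, 0, 0, 0, 0]
    - [0, 0, 0, 0, 0, 0]
  grip: 1
  newtons: 40

```text
time_s: 3.4
tcp_pos: [0.488, -0.0085, 0.0037]
tcp_rot: [0.724, 0.69, -0.0, 0.0]
force: [-0.2, 0.0, -0.4]
opening: 0.0038
finger_force: 0.0
```

```bash
python3 - <<'E'
from h import *
import cv2
m=viewer.camera_model("wrist"); p,d=viewer.camera("wrist"); cv2.imwrite("pics/w2.png",p[:,:,::-1])
o=readout.get_obs();print(o["opening"],o["finger_force"])
E
```

```text
0.0017404466667194749 0.0
```

View pics/w2.png

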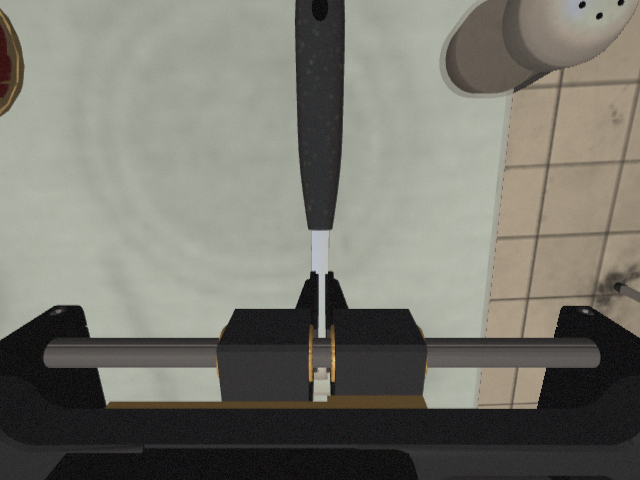

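The fingers lie either side of the shaft at about (321,290) and still seem to be closing, so I give them more time.

Emit:
step_arm:
  rows:
    - [0, 0, 0, 0, 0, 0]
    - [0, 0, 0, 0, 0, 0]
    - [0, 0, 0, 0, 0, 0]
    - [0, 0, 0, 0, 0, 0]
    - [0, 0, 0, 0, 0, 0]
    - [0, 0, 0, 0, 0, 0]
    - [0, 0, 0, 0, 0, 0]
    - [0, 0, 0, 0, 0, 0]

```text
time_s: 4.25
tcp_pos: [0.488, -0.0085, 0.0037]
tcp_rot: [0.724, 0.69, -0.0, 0.0]
force: [-0.7, 0.6, 0.3]
opening: 0.0006
finger_force: 0.0
```

```bash
python3 - <<'E'
from h import *
import cv2
m=viewer.camera_model("wrist"); p,d=viewer.camera("wrist")
o=readout.get_obs();print(o["opening"],o["finger_force"])
def W(u,v):
    z=d[v,u]; return m["R"].T@(np.array([(u-m["cx"])/m["fx"]*z,(v-m["cy"])/m["fy"]*z,z])-m["t"])
for v in (240,255,268,280,295,310,330,380):
    print(v,[np.round(W(u,v)*1000).astype(int).tolist() for u in (308,314,321,327,333)])
cv2.imwrite("pics/w3.png",cv2.resize(p[220:420,250:400,::-1],None,fx=3,fy=3,interpolation=cv2.INTER_CUBIC))
E
```

```text
0.000402837047672967 0.0
240 [[481, 13, 0], [486, 18, 17], [490, 19, 19], [493, 18, 18], [497, 12, -1]]
255 [[481, 3, -1], [485, 10, 19], [489, 10, 19], [493, 10, 19], [496, 3, 0]]
268 [[480, -6, 0], [485, 2, 20], [489, 2, 20], [492, 2, 21], [496, -7, -1]]
280 [[480, -14, 0], [485, 3, 38], [489, 1, 34], [492, 3, 39], [495, 2, 37]]
295 [[483, 3, 55], [486, 3, 55], [489, 1, 52], [492, 3, 55], [495, 2, 54]]
310 [[486, 26, 110], [488, 26, 110], [489, 1, 66], [491, 3, 69], [494, 26, 110]]
330 [[487, 26, 120], [488, 26, 120], [489, -3, 76], [492, 25, 119], [493, 26, 121]]
380 [[486, 17, 128], [488, 17, 128], [485, -86, 7], [491, 13, 124], [493, 16, 128]]
```

View pics/w3.png

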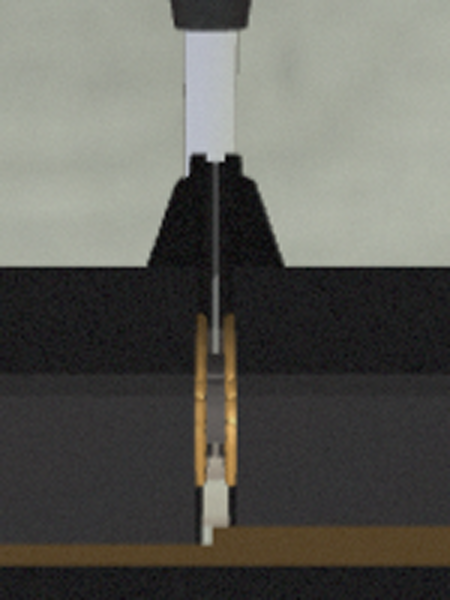

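The fingers are shut with nothing held. Their tips appear to end around v≈271, over the shaft, so I check the tip geometry.

```bash
python3 - <<'E'
from h import *
m=viewer.camera_model("wrist"); o=readout.get_obs(); t=o["tcp_pos"]
for dz in (0,.01,.015,.019,.03):
  for dy in (0,.01):
    c=m["R"]@(t+[0,dy,dz])+m["t"]; print(dz,dy,np.round([m["fx"]*c[0]/c[2]+m["cx"],m["fy"]*c[1]/c[2]+m["cy"],c[2]],3))
p,d=viewer.camera("wrist")
def W(u,v):
    z=d[v,u]; return m["R"].T@(np.array([(u-m["cx"])/m["fx"]*z,(v-m["cy"])/m["fy"]*z,z])-m["t"])
for v in range(266,284): print(v,[np.round(W(u,v)*1000).astype(int).tolist() for u in (314,317,321,325,329)])
E
```

```text
0 0 [3.20484e+02 2.73686e+02 2.09000e-01]
0 0.01 [3.19702e+02 2.58861e+02 2.06000e-01]
0.01 0 [3.20448e+02 2.80335e+02 1.99000e-01]
0.01 0.01 [3.19627e+02 2.64888e+02 1.96000e-01]
0.015 0 [3.20428e+02 2.83904e+02 1.95000e-01]
0.015 0.01 [3.19587e+02 2.68127e+02 1.92000e-01]
0.019 0 [3.20412e+02 2.86888e+02 1.91000e-01]
0.019 0.01 [3.19553e+02 2.70837e+02 1.88000e-01]
0.03 0 [3.20364e+02 2.95747e+02 1.80000e-01]
0.03 0.01 [3.19454e+02 2.78891e+02 1.77000e-01]
266 [[485, 3, 19], [487, 3, 19], [489, 3, 19], [491, 4, 21], [494, -5, 0]]
267 [[485, 3, 20], [487, 3, 19], [489, 3, 20], [491, 2, 19], [494, -6, 0]]
268 [[485, 2, 19], [487, 2, 20], [489, 2, 20], [491, 2, 20], [494, -6, 0]]
269 [[485, 2, 20], [486, 2, 20], [489, 1, 20], [491, 2, 21], [494, -8, -1]]
270 [[485, 1, 20], [486, 1, 20], [489, 1, 21], [491, 0, 19], [493, -8, 0]]
271 [[485, 0, 20], [486, 0, 19], [489, 0, 20], [491, 0, 19], [493, -9, 0]]
272 [[485, 3, 28], [487, 3, 27], [489, 0, 20], [491, 3, 28], [493, 3, 28]]
273 [[485, 3, 29], [487, 3, 30], [489, -1, 21], [491, 3, 29], [493, 2, 29]]
274 [[485, 3, 31], [487, 3, 30], [489, 1, 27], [491, 2, 30], [493, 3, 30]]
275 [[485, 4, 33], [487, 3, 32], [489, 1, 28], [491, 2, 30], [493, 2, 31]]
276 [[485, 3, 32], [487, 3, 33], [489, 1, 30], [491, 2, 32], [493, 3, 33]]
277 [[485, 3, 34], [487, 2, 33], [489, 1, 31], [491, 3, 34], [493, 3, 35]]
278 [[485, 3, 36], [487, 3, 35], [489, 2, 33], [491, 3, 36], [493, 2, 35]]
279 [[485, 3, 36], [487, 3, 37], [489, 1, 33], [491, 3, 37], [493, 3, 37]]
280 [[485, 3, 38], [487, 3, 38], [489, 1, 34], [491, 3, 39], [493, 3, 38]]
281 [[485, 3, 39], [487, 3, 39], [489, 1, 35], [491, 3, 40], [493, 3, 39]]
282 [[485, 3, 40], [487, 3, 41], [489, 1, 37], [491, 3, 41], [493, 3, 40]]
283 [[485, 3, 43], [487, 3, 41], [489, 2, 39], [491, 3, 42], [493, 3, 43]]
```

Emit:
step_arm:
  rows:
    - [0, 0, 0, 0, 0, 0]
    - [0, 0, 0, 0, 0, 0]
    - [0, 0, 0, 0, 0, 0]
    - [0, 0, 0, 0, 0, 0]
    - [0, 0, 0, 0, 0, 0]
    - [0, 0, 0, 0, 0, 0]
    - [0, 0, 0, 0, 0, 0]
    - [0, 0, 0, 0, 0, 0]
  grip: -0.4

```text
time_s: 5.15
tcp_pos: [0.488, -0.0085, 0.0037]
tcp_rot: [0.724, 0.69, -0.0, 0.0]
force: [0.3, -0.1, -0.2]
opening: 0.0589
finger_force: 0.0
```

```bash
python3 - <<'E'
from h import *
o=readout.get_obs();print(o["time_s"],o["opening"],o["tcp_pos"])
for n in("wrist","scene"):
    m=viewer.camera_model(n); p,d=viewer.camera(n)
    v,u=np.nonzero(d>0); z=d[v,u]
    P=(np.c_[(u-m["cx"])/m["fx"]*z,(v-m["cy"])/m["fy"]*z,z]-m["t"])@m["R"]
    q=P-o["tcp_pos"]
    s=(abs(q[:,0])<.05)&(abs(q[:,0])>.012)&(abs(q[:,1])<.02)&(P[:,2]<.06)
    print(n,s.sum(),np.histogram(P[s,2],bins=np.arange(-.006,.062,.004)))
    s&=(P[:,2]>.006)
    k=np.argsort(P[s,2])[:12]; print(np.round(P[s][k]*1000).astype(int).tolist())
E
```

```text
5.15 0.05886339809548983 [ 0.48798477 -0.00846601  0.00370955]
wrist 7540 (array([   5, 5809,    3,    0,    0,    0,    0,    3,  113,  151,  162,
        187,  208,  232,  251,  279]), array([-0.006, -0.002,  0.002,  0.006,  0.01 ,  0.014,  0.018,  0.022,
        0.026,  0.03 ,  0.034,  0.038,  0.042,  0.046,  0.05 ,  0.054,
        0.058]))
[[520, -1, 26], [459, -6, 26], [459, -17, 26], [519, 0, 26], [455, 4, 26], [459, 3, 26], [459, -16, 26], [518, -19, 27], [519, 0, 27], [459, -4, 27], [459, -5, 27], [518, -7, 27]]
scene 465 (array([  4, 235,  52,   0,   0,   0,   0,   1,  15,  14,  17,  22,  23,
        25,  23,  22]), array([-0.006, -0.002,  0.002,  0.006,  0.01 ,  0.014,  0.018,  0.022,
        0.026,  0.03 ,  0.034,  0.038,  0.042,  0.046,  0.05 ,  0.054,
        0.058]))
[[455, 7, 26], [520, -8, 27], [453, -11, 28], [520, 0, 28], [453, -7, 29], [520, -5, 29], [519, -21, 29], [520, -12, 29], [454, -18, 29], [521, -18, 29], [454, -3, 29], [521, -7, 29]]
```

Both cameras put the fingertips at z≈26 mm while the reported TCP is 3.7 mm, so the real tips are about 22 mm short of the stated TCP. I descend carefully by that amount.

Emit:
step_arm:
  rows:
    - [0, 0, 0.5, 0, 0, 0]
    - [0, 0, 1, 0, 0, 0]
    - [0, 0, 1.4, 0, 0, 0]
    - [0, 0, 1.6, 0, 0, 0]
    - [0, 0, 1.8, 0, 0, 0]
    - [0, 0, 1.9, 0, 0, 0]
    - [0, 0, 2.0, 0, 0, 0]
    - [0, 0, 2.0, 0, 0, 0]

```text
time_s: 6.05
tcp_pos: [0.488, -0.0085, -0.0163]
tcp_rot: [0.724, 0.69, -0.0, 0.0]
force: [0.0, -0.1, -0.7]
opening: 0.0665
finger_force: 0.0
```

```bash
python3 - <<'E'
from h import *
o=readout.get_obs();print(o["time_s"],o["opening"],o["tcp_pos"],o["force"])
m=viewer.camera_model("wrist"); p,d=viewer.camera("wrist")
v,u=np.nonzero(d>0); z=d[v,u]
P=(np.c_[(u-m["cx"])/m["fx"]*z,(v-m["cy"])/m["fy"]*z,z]-m["t"])@m["R"]
q=P-o["tcp_pos"]
s=(abs(q[:,0])<.05)&(abs(q[:,0])>.012)&(abs(q[:,1])<.02)&(P[:,2]<.06)
print(np.histogram(P[s,2],bins=np.arange(-.006,.03,.002)))
E
```

```text
6.05 0.06651711526411083 [ 0.48801669 -0.00849136 -0.01631298] [ 0.0433366  -0.09486997 -0.72793137]
(array([   0,    4, 3673, 2583,    1,    2,   56,   75,   77,   79,   79,
        101,   95,  105,  115,  111,  115]), array([-0.006, -0.004, -0.002,  0.   ,  0.002,  0.004,  0.006,  0.008,
        0.01 ,  0.012,  0.014,  0.016,  0.018,  0.02 ,  0.022,  0.024,
        0.026,  0.028]))
```

Emit:
step_arm:
  rows:
    - [0, 0, 0.1, 0, 0, 0]
    - [0, 0, 0.2, 0, 0, 0]
    - [0, 0, 0.25, 0, 0, 0]
    - [0, 0, 0.25, 0, 0, 0]
    - [0, 0, 0.25, 0, 0, 0]
    - [0, 0, 0.25, 0, 0, 0]
    - [0, 0, 0.25, 0, 0, 0]
    - [0, 0, 0.25, 0, 0, 0]

```text
time_s: 6.9
tcp_pos: [0.488, -0.0085, -0.0187]
tcp_rot: [0.724, 0.69, -0.0, 0.0]
force: [0.2, 0.0, -0.2]
opening: 0.0668
finger_force: 0.0
```

Emit:
step_arm:
  rows:
    - [0, 0, 0, 0, 0, 0]
    - [0, 0, 0, 0, 0, 0]
    - [0, 0, 0, 0, 0, 0]
    - [0, 0, 0, 0, 0, 0]
    - [0, 0, 0, 0, 0, 0]
    - [0, 0, 0, 0, 0, 0]
    - [0, 0, 0, 0, 0, 0]
    - [0, 0, 0, 0, 0, 0]
  grip: 1
  newtons: 40

```text
time_s: 7.7
tcp_pos: [0.4879, -0.0085, -0.0188]
tcp_rot: [0.724, 0.69, -0.0, -0.0]
force: [-0.6, -0.5, 1.0]
opening: 0.0091
finger_force: 40.0
```

The turner is held: opening 9 mm, 40 N. I plan the pushes in the fence frame, using a yaw of 10°.

```bash
cat >> h.py <<'E'
C=np.array([.5543,-.4545]); F=np.radians(10.)
ex=np.array([np.cos(F),np.sin(F)]); ey=np.array([-np.sin(F),np.cos(F)])
def fg(xf,yf,z,yaw=10):  # grip point in fence frame
    p=C+ex*xf+ey*yf; print("target",p); go([p[0],p[1],z],yaw)
E
python3 -c "
from h import *
fg(-.155,.223,.011)"
```

```text
target [ 0.36293125 -0.26180334]
7.7 [ 0.4879 -0.0085 -0.0188] row [-25.9  -11.27  -2.98] [-0.     0.    -0.222]
```

```bash
python3 - <<'E'
from h import *
for n in("scene","top"):
    m=viewer.camera_model(n); p,d=viewer.camera(n)
    v,u=np.nonzero(d>0); z=d[v,u]
    P=(np.c_[(u-m["cx"])/m["fx"]*z,(v-m["cy"])/m["fy"]*z,z]-m["t"])@m["R"]
    s=(P[:,0]>.1)&(P[:,0]<.4)&(P[:,1]<-.08)&(P[:,1]>-.45)&(P[:,2]>.012)&(P[:,2]<.13)
    Q=P[s]; print(n,len(Q),Q.min(0) if len(Q) else 0,Q.max(0) if len(Q) else 0)
    m2=(P[:,0]>.15)&(P[:,0]<.4)&(abs(P[:,1])<.08)&(P[:,2]>.012)&(P[:,2]<.13); Q=P[m2]; print(len(Q),Q.min(0) if len(Q) else 0,Q.max(0) if len(Q) else 0)
E
```

```text
scene 4605 [ 0.14346748 -0.40784326  0.01201031] [ 0.27483476 -0.1286633   0.06936872]
2342 [ 0.20309422 -0.05435156  0.01206469] [0.39996979 0.04627027 0.12653648]
top 3277 [ 0.14405344 -0.40747119  0.0120015 ] [ 0.27457375 -0.1307336   0.06930712]
2288 [ 0.20397748 -0.05232618  0.01236733] [0.39997052 0.04277835 0.12591884]
```

Emit:
step_arm:
  rows:
    - [0, 0, -1.5, 0, 0, 0]
    - [0, 0, -3, 0, 0, -0.04]
    - [-4, -1.7, -3, 0, 0, -0.08]
    - [-8, -3.5, -3, 0, 0, -0.12]
    - [-12, -5.2, -3, 0, 0, -0.16]
    - [-16, -6.9, -3, 0, 0, -0.2]
    - [-20, -8.5, -3, 0, 0, -0.222]
    - [-23, -9.8, -3, 0, 0, -0.222]

```text
time_s: 8.6
tcp_pos: [0.3781, -0.2355, 0.0112]
tcp_rot: [0.643, 0.766, -0.0, 0.0]
force: [0.6, -0.5, -1.4]
opening: 0.0096
finger_force: 40.0
```

```bash
python3 -c "
from h import *
fg(-.152,.223,-.0183)"
```

```text
target [ 0.36588568 -0.26128239]
8.6 [ 0.3781 -0.2355  0.0112] row [-2.33 -1.64  2.95] [ 0.     0.    -0.001]
```

Emit:
step_arm:
  rows:
    - [-1.2, -0.8, 0, 0, 0, 0]
    - [-2.2, -1.6, 0, 0, 0, 0]
    - [-2.2, -1.6, 0.8, 0, 0, 0]
    - [-2.2, -1.6, 1.6, 0, 0, 0]
    - [-2.2, -1.6, 2.2, 0, 0, 0]
    - [-2.2, -1.6, 2.6, 0, 0, 0]
    - [-2.2, -1.6, 2.9, 0, 0, 0]
    - [-2.2, -1.6, 2.9, 0, 0, 0]

```text
time_s: 9.4
tcp_pos: [0.3672, -0.2575, -0.0182]
tcp_rot: [0.643, 0.766, 0.0, -0.0]
force: [0.6, 1.0, -1.3]
opening: 0.0094
finger_force: 40.0
```

```bash
python3 - <<'E'
from h import *
import cv2
p,d=viewer.camera("top"); cv2.imwrite("pics/t2.png",cv2.resize(p[170:290,260:480,::-1],None,fx=3.6,fy=3.6,interpolation=cv2.INTER_CUBIC)[:,:790])
fg(-.104,.223,-.0183)
E
```

```text
target [ 0.41315645 -0.25294728]
9.45 [ 0.3672 -0.2577 -0.0179] row [-0.33  4.61  0.04] [-0. -0. -0.]
```

View pics/t2.png

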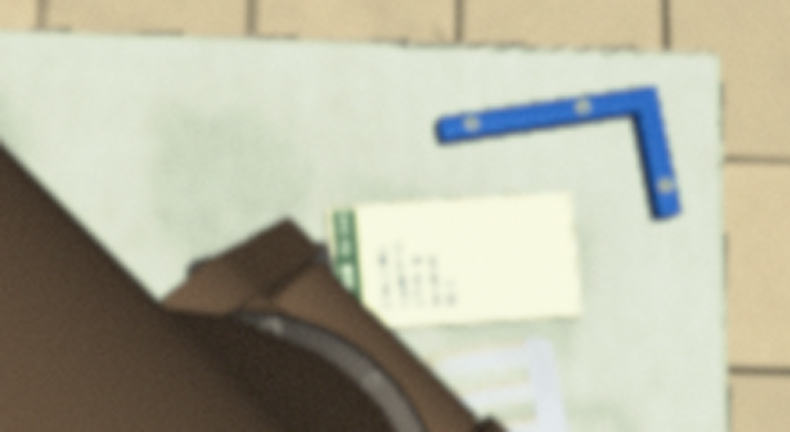

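The blade's front corner is at crop (540,340), clear of the pad and parallel to its near long edge. I push toward the long leg.

Emit:
step_arm:
  rows:
    - [0, 0.6, 0, 0, 0, 0]
    - [0, 1.2, 0, 0, 0, 0]
    - [0, 1.8, 0, 0, 0, 0]
    - [0, 2.4, 0, 0, 0, 0]
    - [0, 3.0, 0, 0, 0, 0]
    - [0, 3.6, 0, 0, 0, 0]
    - [0, 4.2, 0, 0, 0, 0]
    - [0, 4.5, 0, 0, 0, 0]

```text
time_s: 10.25
tcp_pos: [0.412, -0.2501, -0.0178]
tcp_rot: [0.643, 0.766, -0.0, 0.0]
force: [-1.6, -0.7, -0.5]
opening: 0.0096
finger_force: 40.0
```

```bash
cat > pad.py <<'E'
from h import *
import cv2
def pad():
    m=viewer.camera_model("top"); p,d=viewer.camera("top")
    hsv=cv2.cvtColor(p,cv2.COLOR_RGB2HSV); s=((hsv[...,0]>20)&(hsv[...,0]<40)&(hsv[...,1]>25)&(hsv[...,2]>200)).astype(np.uint8)
    s[:195]=0;s[280:]=0;s[:,:320]=0;s[:,450:]=0
    s=cv2.morphologyEx(s,cv2.MORPH_OPEN,np.ones((3,3)))
    n,l,st,_=cv2.connectedComponentsWithStats(s); k=1+st[1:,4].argmax()
    c=cv2.boxPoints(cv2.minAreaRect(np.argwhere(l==k)[:,::-1].astype(np.float32)))
    w=np.array([world(m,*q,.009)[:2] for q in c])-C
    print("cream corners in fence frame mm",np.round(np.c_[w@ex,w@ey]*1000).astype(int).tolist())
    return p
E
python3 - <<'E'
from pad import *
p=pad(); cv2.imwrite("pics/t3.png",cv2.resize(p[170:290,260:480,::-1],None,fx=3.6,fy=3.6,interpolation=cv2.INTER_CUBIC)[:,:790])
fg(-.104,.223,-.0183); print(readout.get_obs()["force"])
E
```

```text
cream corners in fence frame mm [[1, 65], [0, 61], [-4, 61], [-3, 65]]
target [ 0.41315645 -0.25294728]
10.3 [ 0.4121 -0.2501 -0.0178] row [-0.3   0.05  0.05] [ 0.  0. -0.]
[-0.25458669 -0.83128994 -0.55731286]
```

View pics/t3.png

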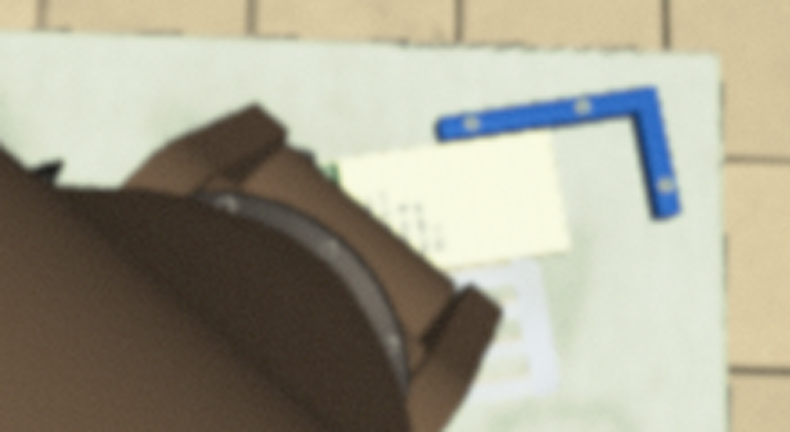

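The pad now lies flush along the long leg. Next I back off, lift, and move around behind its far short edge.

Emit:
step_arm:
  rows:
    - [0, -1, 0, 0, 0, 0]
    - [0, -1.6, 0, 0, 0, 0]
    - [0, -1.6, -2, 0, 0, 0]
    - [1, -1.6, -3.5, 0, 0, 0]
    - [5, 0, -3.5, 0, 0, 0]
    - [9, 3, -3.5, 0, 0, 0]
    - [12.5, 5.5, -3.5, 0, 0, 0]
    - [13.4, 6.6, -3.5, 0, 0, 0]

```text
time_s: 11.1
tcp_pos: [0.4532, -0.1042, 0.0173]
tcp_rot: [0.642, 0.767, -0.0, -0.0]
force: [0.2, -0.2, -0.1]
opening: 0.0098
finger_force: 40.0
```

```bash
python3 - <<'E'
from pad import *
fg(-.038,.36,-.0183)
m=viewer.camera_model("top"); p,d=viewer.camera("top")
v,u=np.mgrid[190:280,320:460]; v=v.ravel();u=u.ravel();z=d[v,u]
P=(np.c_[(u-m["cx"])/m["fx"]*z,(v-m["cy"])/m["fy"]*z,z]-m["t"])@m["R"]
col=p[v,u].astype(int); w=P[:,:2]-C; X=w@ex;Y=w@ey
s=(P[:,2]>.005)&(P[:,2]<.014)
print(s.sum(),np.percentile(X[s],[1,50,99]),np.percentile(Y[s],[1,50,99]))
cv2.imwrite("pics/t4.png",cv2.resize(p[170:290,260:480,::-1],None,fx=3.6,fy=3.6)[:,:790])
E
```

```text
target [ 0.45436396 -0.10656784]
11.1 [ 0.4532 -0.1042  0.0173] row [-0.26  0.08  3.56] [-0.    -0.     0.002]
2398 [-0.06635444 -0.0324482   0.00177635] [-0.00155126  0.1114477   0.18018943]
```

Emit:
step_arm:
  rows:
    - [0, 0, 1, 0, 0, 0]
    - [0, 0, 2, 0, 0, 0]
    - [0, 0, 2.8, 0, 0, 0]
    - [0, 0, 3.3, 0, 0, 0]
    - [0, 0, 3.55, 0, 0, 0]
    - [-0.5, 0, 3.55, 0, 0, 0]
    - [-1, 0, 3.55, 0, 0, 0]
    - [-1.5, 0, 3.55, 0, 0, 0]

```text
time_s: 11.95
tcp_pos: [0.456, -0.1221, -0.0182]
tcp_rot: [0.643, 0.766, 0.0, 0.0]
force: [0.8, 0.6, -0.3]
opening: 0.0095
finger_force: 40.0
```

Emit:
step_arm:
  rows:
    - [-0.6, 0, 0, 0, 0, 0]
    - [-1.2, 0, 0, 0, 0, 0]
    - [-1.8, 0, 0, 0, 0, 0]
    - [-2.4, 0, 0, 0, 0, 0]
    - [-3, 0, 0, 0, 0, 0]
    - [-3.6, 0, 0, 0, 0, 0]
    - [-4.2, 0, 0, 0, 0, 0]
    - [-4.7, 0, 0, 0, 0, 0]

```text
time_s: 12.75
tcp_pos: [0.4641, -0.1684, -0.0183]
tcp_rot: [0.643, 0.766, -0.0, 0.0]
force: [-0.4, 0.7, -1.1]
opening: 0.0092
finger_force: 40.0
```

```bash
cat > dep.py <<'E'
from pad import *
fg(-.038,.294,-.0183)
m=viewer.camera_model("top"); p,d=viewer.camera("top")
v,u=np.mgrid[190:280,320:460]; v=v.ravel();u=u.ravel();z=d[v,u]
P=(np.c_[(u-m["cx"])/m["fx"]*z,(v-m["cy"])/m["fy"]*z,z]-m["t"])@m["R"]
w=P[:,:2]-C; X=w@ex;Y=w@ey; c=p[v,u].astype(int)
s=(P[:,2]>.006)&(P[:,2]<.013)&(c[:,0]>c[:,2]+15)
for a in (.02,.05,.08,.11): 
    k=s&(abs(Y-a)<.01); print("at y",a,k.sum(),"x",np.round(np.percentile(X[k],[1,99])*1000,1) if k.sum() else "")
print("y",np.round(np.percentile(Y[s],[.5,99.5])*1000,1)); print(readout.get_obs()["force"],readout.get_obs()["finger_force"])
cv2.imwrite("pics/t5.png",cv2.resize(p[170:290,260:480,::-1],None,fx=3.6,fy=3.6,interpolation=cv2.INTER_CUBIC)[:,:790])
E
python3 dep.py
```

```text
target [ 0.46582474 -0.17156515]
12.75 [ 0.4641 -0.1684 -0.0183] row [-0.35  0.12  0.  ] [ 0.     0.    -0.001]
at y 0.02 331 x [-66.    0.9]
at y 0.05 328 x [-66.3   0.7]
at y 0.08 323 x [-66.3   0.2]
at y 0.11 328 x [-66.3   0.5]
y [  2.7 219.4]
[ 0.05027715 -0.80614145  0.45358887] 40.000967513769865
```

Emit:
step_arm:
  rows:
    - [-0.1, 0, 0, 0, 0, 0]
    - [-0.2, 0, 0, 0, 0, 0]
    - [-0.3, 0, 0, 0, 0, 0]
    - [-0.4, 0, 0, 0, 0, 0]
    - [-0.4, 0, 0, 0, 0, 0]
    - [-0.4, 0, 0, 0, 0, 0]
    - [-0.4, 0, 0, 0, 0, 0]
    - [-0.4, 0, 0, 0, 0, 0]

```text
time_s: 13.6
tcp_pos: [0.4644, -0.1715, -0.0183]
tcp_rot: [0.643, 0.766, -0.0, -0.0]
force: [-1.3, 3.3, -0.2]
opening: 0.0095
finger_force: 40.0
```

```bash
python3 dep.py
```

```text
target [ 0.46582474 -0.17156515]
13.6 [ 0.4644 -0.1715 -0.0183] row [-0.03  0.14 -0.  ] [-0. -0. -0.]
at y 0.02 325 x [-65.9   0.7]
at y 0.05 325 x [-66.2   0.4]
at y 0.08 328 x [-66.6   0.3]
at y 0.11 314 x [-66.6   0.4]
y [ -0.6 215.1]
[-0.745532    3.40694271 -0.33018447] 40.000109556131065
```

View pics/t5.png

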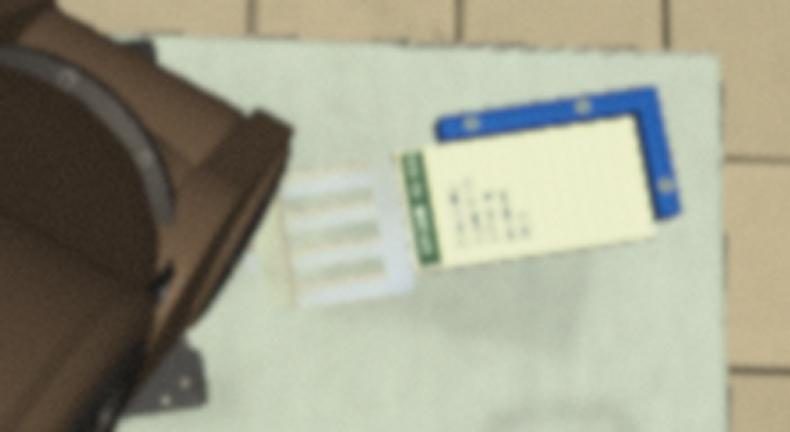

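The pad sits home in the corner against both legs, and the blade tip bears on its end at 3.4 N. I back off, lower the last half millimetre, release and lift.

Emit:
step_arm:
  rows:
    - [0.8, 0, 0, 0, 0, 0]
    - [1.6, 0, 0, 0, 0, 0]
    - [2.5, 0, 0, 0, 0, 0]
    - [3.5, 0, 0, 0, 0, 0]
    - [4.5, 0, 0, 0, 0, 0]
    - [5, 0, 0, 0, 0, 0]
    - [5, 0, 0.05, 0, 0, 0]
    - [5, 0, 0.05, 0, 0, 0]

```text
time_s: 14.45
tcp_pos: [0.4562, -0.1225, -0.0188]
tcp_rot: [0.643, 0.766, -0.0, 0.0]
force: [-0.3, 0.5, -0.9]
opening: 0.0096
finger_force: 40.0
```

Emit:
step_arm:
  rows:
    - [0, 0, 0, 0, 0, 0]
    - [0, 0, 0, 0, 0, 0]
    - [0, 0, 0, 0, 0, 0]
    - [0, 0, 0, 0, 0, 0]
    - [0, 0, 0, 0, 0, 0]
    - [0, 0, 0, 0, 0, 0]
    - [0, 0, 0, 0, 0, 0]
    - [0, 0, 0, 0, 0, 0]
  grip: -0.4

```text
time_s: 15.25
tcp_pos: [0.456, -0.1225, -0.0188]
tcp_rot: [0.643, 0.766, -0.0, 0.0]
force: [-0.1, 0.0, -0.1]
opening: 0.0649
finger_force: 0.0
```

Emit:
step_arm:
  rows:
    - [0, 0, -0.5, 0, 0, 0]
    - [0, 0, -1.5, 0, 0, 0]
    - [0, 0, -3, 0, 0, 0]
    - [0, 0, -5, 0, 0, 0]
    - [0, 0, -7, 0, 0, 0]
    - [0, 0, -9, 0, 0, 0]
    - [0, 0, -10, 0, 0, 0]
    - [0, 0, -10, 0, 0, 0]

```text
time_s: 16.05
tcp_pos: [0.4566, -0.1227, 0.0827]
tcp_rot: [0.643, 0.766, 0.0, 0.001]
force: [0.1, 0.3, -0.2]
opening: 0.0667
finger_force: 0.0
```

```bash
python3 dep.py; python3 - <<'E'
from h import *
m=viewer.camera_model("wrist"); p,d=viewer.camera("wrist")
v,u=np.nonzero(d>0); z=d[v,u]
P=(np.c_[(u-m["cx"])/m["fx"]*z,(v-m["cy"])/m["fy"]*z,z]-m["t"])@m["R"]
w=P[:,:2]-C; X=w@ex;Y=w@ey
for y in (.2,.22,.24,.36,.4,.44,.49):
    s=(abs(Y-y)<.004)&(abs(X+.038)<.012)&(P[:,2]<.06); print(y,s.sum(),np.round(np.percentile(P[s,2],[50,98])*1000,1) if s.sum() else "")
E
```

```text
target [ 0.46582474 -0.17156515]
16.05 [ 0.4566 -0.1227  0.0827] row [-4.96  0.04 10.1 ] [ 0.002  0.002 -0.   ]
at y 0.02 328 x [-66.2   0.8]
at y 0.05 328 x [-65.8   0.4]
at y 0.08 329 x [-66.    0.2]
at y 0.11 313 x [-66.7   0.4]
y [ -0.5 133.5]
[ 0.46687796  0.68217032 -0.61123102] 0.0
0.2 207 [4.1 5.7]
0.22 0 
0.24 25 [-0.1  1.7]
0.36 268 [ 0.6 20.4]
0.4 304 [20.9 22.7]
0.44 359 [17.6 19.5]
0.49 415 [11.6 14.1]
```

```bash
python3 -c "
from plant import ticket
print(ticket.close_job())"
```

```text
the job is handed in; nothing more can be done
None
```

The pad measures flush against both fence legs, the turner is flat on the table about 5 cm clear of it and released, and I handed the job in at about 16 s of the 42 s; no verdict was returned.

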